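# Build the two coolers on a pair of bare computer boards

## Robot

A 6-joint arm with a two-finger parallel gripper is mounted at the origin on the work surface. World frame = base frame: x ahead of the robot, y to its left, z up, the work surface at z = 0. Lengths are in m, angles in rad, forces in N, time in s.
With the tool pointing down it reaches from about 0.35 to 0.85 m from the base axis. Payload 8.1 kg.
Tool frame: the origin (TCP) lies at the very end of the fingers, on their centre line; the grasp point (between the pads) lies 19 mm behind it; z points along the fingers, y is the line along which they close (so a half turn about z gives the same grasp; the last joint's range is limited). The gripper opens to 93 mm and grips with 3 to 60 N. Pads are 15 mm wide; open, the fingers measure 128 mm over their backs; the gripper's body (75 mm by 188 mm) begins 65 mm behind the grasp point.
Start: joints at [1.257, 0.13, 1.488, -0, 1.523, -0.085], TCP at [0.136, 0.584, 0.219] pointing down, gripper open.
Joint ranges: [-2.96, 2.96], [-0.89, 2.26], [0.02, 2.5], [-1.34, 4.48], [0, 2.73], [-2.66, 2.66]. Speed limits (rad/s): [2.39, 2.39, 2.79, 3.14, 3.14, 3.14].

## Interface

Orientations are given as a rotation vector (axis times angle).
In Python, from plant import robot gives the robot as it stands.
- The arm moves only by the tool play_rows, never from a script. Its argument "deltas" is one flat list of numbers, 5 for each row, row after row: the shift along the tool's x, y, z in mm, then the turn about the tool's z in degrees, then the finger opening in mm, from 0 to 93. A call has 1 to 10 rows; each row shifts and turns the commanded pose from where the row before left it, along the tool's axes as they then stand; what a row does not reach is not made up. A row lasts 1/12 s, in which the tool goes at most 41.7 mm and 7.16 degrees, less where a joint would pass 70% of its speed; a pose out of reach is approached as far as the arm can. A call with a gripper value outside its range is refused whole. The fingers move at their own pace and stop on an object; "newtons" is the grip in N (left out, the last holds). Time passes only in rows, so rows that do not move let the fingers close. It gives the time, the measured TCP pose, the force, the opening and the grip force at its end, in the units of the state.
- robot.read_state(): the state, without advancing time (a new reading comes with each control period).
- robot.read_camera(name): name is "side" or "top"; returns a dict with "pixels" (420x560x3 uint8, blue, green, red), "mtx" (3x3 intrinsics, pixels), "eye" and "rotation" of the camera in the world. Camera axes: x right, y up, looking along -z (the intrinsics and any distortion apply to the point x, -y, -z); pixel columns grow to the right and rows downward; lengths in m; the calibration is good to about 2 mm. A picture is of the moment at which its call begins. There is no depth.
- robot.close_job(): hands the job in; it is judged then, once.
The state is a dict: "t": time; "q": joint angles; "dq": joint speeds; "joint_torque": joint torques, N m; "tool_pos": TCP position; "orientation": TCP orientation; "force": force on the tool from outside, world axes, zero at the start; "wrist_torque": the same for the moment, N m; "opening": finger opening in m; "gripper_force": force on a finger pad.
Only numpy, scipy, OpenCV 4.12 (cv2) and the standard library are available. Lean on these libraries where they do the work, as an engineer would, in place of code of your own. Each camera call takes 0.05 s, during which the arm holds its last target. There are 200 camera calls.

## Task

Build the coolers on the two bare circuit boards. On the processor of the larger board lay the copper block, on the block the large finned heat sink and on that the large fan; on the chip of the smaller board set the small heat sink and on that the small fan. Every piece lies flat, centred on what is beneath it and square with its board; set the pieces down gently, and leave the jar and the dish of screws where they are.

Things in the scene. Friction and masses are not known exactly. Their poses are not given: they have to be found in the camera images.
- mainboard: Larger green circuit board, 110 x 110 mm, fixed on four standoffs, its face 10 mm above the table. At its middle the processor, a dark 32 mm square on a 44 mm grey carrier, flat top 16 mm above the table; nothing on the board is higher. Three silver port blocks along the +x edge, black socket along the -x edge. Origin: on the table under the processor's centre; z up, x and y along the edges.
- graphics_board: Smaller green circuit board, 88 mm (x) x 80 mm (y), fixed on four standoffs, its face 10 mm above the table. At its middle the chip, a dark 24 mm square on a 30 mm grey carrier, flat top 16 mm above the table; nothing on the board is higher. Gold contacts along the -y edge. Origin: on the table under the chip's centre; z up, x and y along the edges.
- copper_block: Loose solid copper block, 42 x 42 mm and 12 mm high, about 180 g, lying flat on the table. Origin: centre of its underside; z up, x and y along its sides.
- large_sink: Loose large aluminium heat sink with upright fins, 56 x 56 mm and 30 mm high, about 130 g, standing on its base with the fins up. It may be gripped on any side. Origin: centre of its underside; z up, x along the fins.
- small_sink: Loose small aluminium heat sink with upright fins, 40 x 40 mm and 20 mm high, about 50 g, standing on its base with the fins up. It may be gripped on any side. Origin: centre of its underside; z up, x along the fins.
- large_fan: Loose large square fan, black frame with grey hub and blades, 60 x 60 mm and 15 mm high, about 60 g, lying flat. Origin: centre of its underside; z up, x and y along its sides.
- small_fan: Loose small square fan, black frame with grey hub and blades, 40 x 40 mm and 10 mm high, about 25 g, lying flat. Origin: centre of its underside; z up, x and y along its sides.
- jar: Small closed round jar with a white cap, 38 mm in diameter and 36 mm high, loose, about 60 g, standing among the pieces; to be left alone. Origin: centre of its underside.
- screw_dish: Low round steel dish with small screws in it, 58 mm across and 14 mm high, loose, about 90 g, between the two boards; to be left alone. Origin: centre of its underside.

How it is judged:
At the end, for the whole second after the job is handed in: Larger board: copper block on the processor (centres within 8 mm), large sink on the block and large fan on the sink (10 mm each). Smaller board: small sink on the chip (8 mm), small fan on it (10 mm). All flat, upright, seated within 3 mm, square with their board within 0.2 rad, released, at rest (horizontal distance between copper_block and mainboard below 0.008 m and z of copper_block in the frame of mainboard between 0.013 and 0.019 m and (angle between the x axis of copper_block and the x axis of mainboard, either way round below 0.2 rad or angle between the x axis of copper_block and the y axis of mainboard, either way round below 0.2 rad) and angle between each of copper_block, large_sink, large_fan, small_sink, small_fan's own z axis and vertical below 0.1 rad and linear speed of each of copper_block, large_sink, large_fan, small_sink, small_fan below 0.01 m/s and angular speed of each of copper_block, large_sink, large_fan, small_sink, small_fan below 0.1 rad/s and horizontal distance between large_sink and copper_block below 0.01 m and z of large_sink in the frame of copper_block between 0.009 and 0.015 m and (angle between the x axis of large_sink and the x axis of mainboard, either way round below 0.2 rad or angle between the x axis of large_sink and the y axis of mainboard, either way round below 0.2 rad) and horizontal distance between large_fan and large_sink below 0.01 m and z of large_fan in the frame of large_sink between 0.027 and 0.033 m and (angle between the x axis of large_fan and the x axis of mainboard, either way round below 0.2 rad or angle between the x axis of large_fan and the y axis of mainboard, either way round below 0.2 rad) and horizontal distance between small_sink and graphics_board below 0.008 m and z of small_sink in the frame of graphics_board between 0.013 and 0.019 m and (angle between the x axis of small_sink and the x axis of graphics_board, either way round below 0.2 rad or angle between the x axis of small_sink and the y axis of graphics_board, either way round below 0.2 rad) and horizontal distance between small_fan and small_sink below 0.01 m and z of small_fan in the frame of small_sink between 0.017 and 0.023 m and (angle between the x axis of small_fan and the x axis of graphics_board, either way round below 0.2 rad or angle between the x axis of small_fan and the y axis of graphics_board, either way round below 0.2 rad)); the robot touches nothing.
It fails at once if the jar is moved more than 20 mm (distance of jar from where it was at the start of the episode above 0.02 m).
It fails at once if the dish of screws is moved more than 20 mm (distance of screw_dish from where it was at the start of the episode above 0.02 m).
It fails at once if the larger board is struck or pressed with more than 50 N (contact force between mainboard and anything else above 50 N).
It fails at once if the smaller board is struck or pressed with more than 50 N (contact force between graphics_board and anything else above 50 N).
It also fails if it takes over 115 s, if anything falls off the work surface, if the arm or the gripper's body presses on something with over 40 N, if the wrist force passes 120 N, or if a joint passes its speed limit or range.

## Working session

There is one attempt and no reset: what is moved stays moved. The work goes in short steps, Python scripts to look and compute and a tool call to move; the robot and the scene stay as the last step left them, time stands still between calls to the robot, and variables do not carry over. Pictures are saved under pics/ and viewed, at most 14 in all, crops included, and the job is handed in when it is done.

Besides the shell and the picture viewer there is one more tool, called after "Request:" in YAML: its name, and indented under it one key for each argument. play_rows: Moves the arm, as the interface text tells. Its arguments: {"type":"object","properties":{"deltas":{"type":"array"},"newtons":{"type":"number"}},"required":["deltas"]}

```bash
mkdir -p pics; ls
python3 - <<'E'
from plant import robot
import cv2
s=robot.read_state(); print({k:s[k] for k in('t','q','tool_pos','orientation','opening','force')})
for n in('top','side'):
    c=robot.read_camera(n); cv2.imwrite(f'pics/{n}0.png',c['pixels']); print(n,c['mtx'],c['eye'],c['rotation'],[k for k in c])
E
```

```text
pics
{'t': 0.0, 'q': array([ 1.25657275e+00,  1.31166444e-01,  1.48926798e+00, -1.52834879e-05,
        1.52298432e+00, -8.54145864e-02]), 'tool_pos': array([0.13590855, 0.58382726, 0.21759049]), 'orientation': array([-3.58587832e-01, -3.12070952e+00,  2.81578639e-03]), 'opening': 0.09314497088779589, 'force': array([-0.42398127,  0.17521823, -0.06879913])}
top [[478.27597819   0.         278.58523434]
 [  0.         478.27597819 218.89455213]
 [  0.           0.           1.        ]] [0.34479592 0.01173348 1.07710364] [ 0.138196   -0.14211546 -1.59184792] ['pixels', 'mtx', 'eye', 'rotation']
side [[426.8022746    0.         282.94225838]
 [  0.         426.8022746  206.42625475]
 [  0.           0.           1.        ]] [0.42129719 0.87639608 0.72337805] [ 0.06642592 -1.33845093 -2.71644238] ['pixels', 'mtx', 'eye', 'rotation']
```

View pics/top0.png

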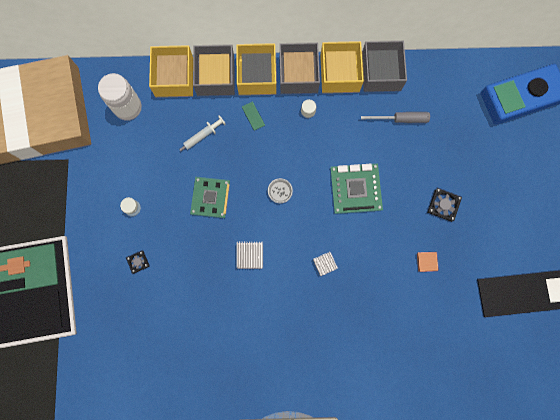

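View pics/side0.png

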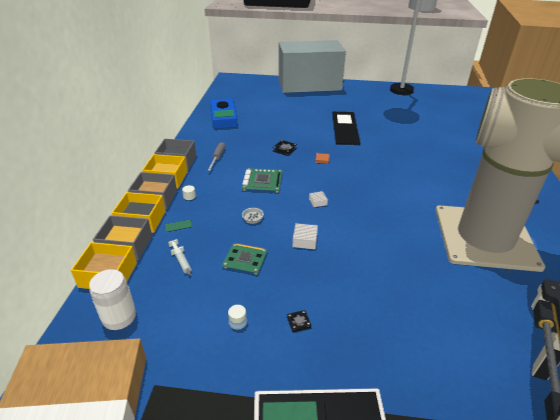

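Both views show everything. In the top view the mainboard is at (357,188), the graphics board at (210,197), the dish at (280,191) and the jar at (130,207). The large fan is at (445,205), the small fan at (138,262), the large sink at (250,255), the small sink at (325,264) and the copper block at (428,262).

```bash
cat > h.py <<'E'
import numpy as np,cv2
from scipy.spatial.transform import Rotation as R
def ray(c,u,z):
    """pixel(s) -> world point(s) on plane z"""
    u=np.atleast_2d(np.asarray(u,float)); K=np.array(c['mtx'])
    d=np.c_[(u[:,0]-K[0,2])/K[0,0],-(u[:,1]-K[1,2])/K[1,1],-np.ones(len(u))]
    r=np.array(c['rotation']); M=R.from_rotvec(r.ravel()).as_matrix() if r.size==3 else r
    d=d@M.T; e=np.array(c['eye']); return e+d*((z-e[2])/d[:,2])[:,None]
def blob(m,u,rad):
    """contour of mask m nearest to pixel u, within rad"""
    w=np.zeros_like(m); cv2.circle(w,tuple(int(v) for v in u),rad,255,-1)
    cs,_=cv2.findContours(m&w,cv2.RETR_EXTERNAL,cv2.CHAIN_APPROX_NONE)
    return cv2.convexHull(max(cs,key=cv2.contourArea))
def measure(c,m,u,rad,h):
    k=blob(m,u,rad); M=cv2.moments(k); p=[M['m10']/M['m00'],M['m01']/M['m00']]
    g=ray(c,k[:,0],h)[:,:2]
    (_,(a,b),t)=cv2.minAreaRect((g*1000).astype(np.float32))
    return p,ray(c,p,h)[0][:2],(a,b),(t+45)%90-45,k
def notblue(im):
    s=cv2.cvtColor(im,cv2.COLOR_BGR2HSV); 
    return 255-((s[...,0]>95)&(s[...,0]<125)&(s[...,1]>120)).astype(np.uint8)*255
E
cat > m.py <<'E'
from plant import robot
from h import *
O=dict(main=((357,188),36,.010),gfx=((210,197),30,.010),cu=((428,262),18,.006),ls=((250,255),25,.015),ss=((325,264),20,.010),lf=((445,205),26,.0075),sf=((138,262),18,.005),jar=((130,207),18,.018),dish=((280,191),20,.007))
c=robot.read_camera('top'); im=c['pixels']; m=notblue(im); big=cv2.resize(im,None,fx=3,fy=3,interpolation=cv2.INTER_CUBIC)
for n,(u,r,h) in O.items():
    p,g,s,t,k=measure(c,m,u,r,h); print(n,np.round(p,1),np.round(g,4),np.round(s,1),round(t,1))
    cv2.drawContours(big,[k*3+1],-1,(0,0,255),1)
g=cv2.cvtColor(im,cv2.COLOR_BGR2HSV)
for n,u,r in(('main',(357,188),14),('gfx',(210,197),10)):
    k=((g[...,1]<70)).astype(np.uint8)*255   # carrier+chip: grey
    p,w,s,t,k=measure(c,k,u,r,.015); print(n,'carrier',np.round(p,1),np.round(w,4),np.round(s,1),round(t,1)); cv2.drawContours(big,[k*3+1],-1,(0,255,255),1)
cv2.imwrite('pics/m0.png',np.vstack([big[460:850,340:1140],big[460:650,1020:1420].repeat(1,0) if 0 else np.hstack([big[560:840,940:1420],big[560:840,340:660]])])[:600])
E
python3 m.py
```

```text
main [356.  187.9] [ 0.6043 -0.1727] [113.2 111. ] 2.5
gfx [209.7 196.8] [0.5918 0.1626] [81.5 89.6] -7.7
cu [427.4 261.5] [ 0.4317 -0.3241] [47.  42.6] -1.5
ls [249.  254.5] [0.4568 0.0745] [58.2 60.6] -1.1
ss [324.9 263.3] [ 0.4334 -0.0942] [43.4 44.3] 22.2
lf [444.3 204.4] [ 0.5609 -0.3728] [62.9 64.3] -22.4
sf [137.4 261.6] [0.4483 0.3255] [41.1 42. ] 23.1
jar [130.  206.4] [0.5725 0.3416] [49.1 37.2] -34.8
dish [279.7 190.4] [0.6036 0.0023] [57.5 59. ] -1.5
main carrier [356.3 187.8] [ 0.6031 -0.1726] [46.9 45.2] 2.7
gfx carrier [209.6 196.5] [0.5914 0.1623] [31.3 32.3] -7.9
```

View pics/m0.png

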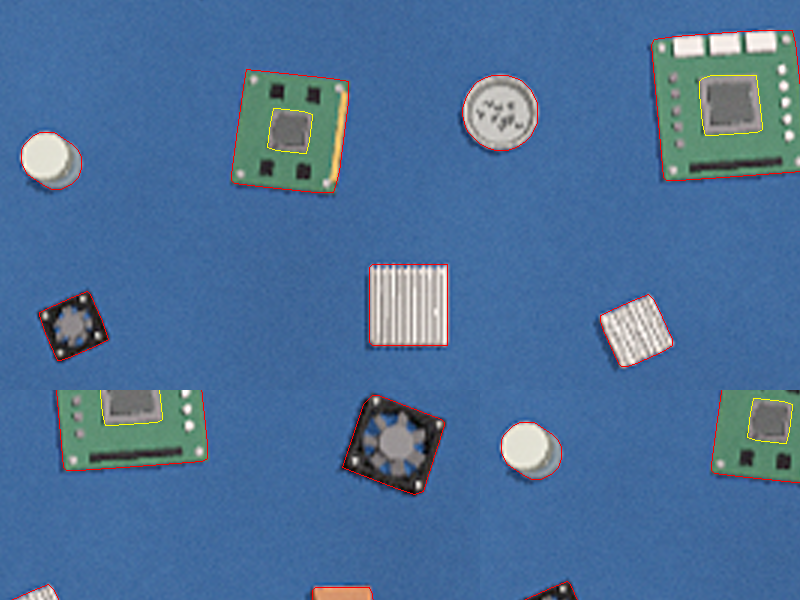

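The contours fit the outlines and the sizes match the stated ones, for example 113x111 for the mainboard and 81x90 for the graphics board. Next I'll write a small helper that gives the remaining distance in tool axes.

```bash
cat > go.py <<'E'
"""go.py x y z psi ... : shift left in tool axes (mm, deg) to each target in turn; psi = world heading of tool y, deg.
The turn is taken first, then the shift in the turned frame."""
import sys,numpy as np
from plant import robot
from scipy.spatial.transform import Rotation as R
s=robot.read_state(); M=R.from_rotvec(s['orientation']).as_matrix(); p=np.array(s['tool_pos'])
psi=np.degrees(np.arctan2(M[1,1],M[0,1]))
print('t',round(s['t'],2),'pos',np.round(p*1000,1),'psi',round(psi,1),'tilt',np.round(M[2],3),'F',np.round(s['force'],1),'open',round(s['opening']*1000,1),'grip',round(s['gripper_force'],1),'q5',round(np.degrees(s['q'][5])))
a=np.array(sys.argv[1:],float).reshape(-1,4)
for x,y,z,f in a:
    r=np.radians(f); d=np.array([x,y,z])-p*1000
    print('to',(x,y,z,f),'turn',round((psi-f+180)%360-180,1),'shift',np.round([-np.sin(r)*d[0]+np.cos(r)*d[1],np.cos(r)*d[0]+np.sin(r)*d[1],-d[2]],1)); p=np.array([x,y,z])/1000; psi=f
E
python3 go.py 400 300 150 112.2 433.4 -94.2 90 112.2
```

```text
t 0.15 pos [135.9 583.9 217.8] psi 76.9 tilt [ 0.    -0.001 -1.   ] F [-0.2 -0.2  0.6] open 93.1 grip 0.0 q5 -5
to (np.float64(400.0), np.float64(300.0), np.float64(150.0), np.float64(112.2)) turn -35.3 shift [-137.2 -362.7   67.8]
to (np.float64(433.4), np.float64(-94.2), np.float64(90.0), np.float64(112.2)) turn 0.0 shift [ 118.  -377.6   60. ]
```

Request:
play_rows:
  deltas: [0,0,6,-7,70,0,0,6,-7,70,0,0,6,-7,70,0,0,6,-7,70,0,0,6,-7,70,-14,-37,4,0,70,-14,-37,4,0,70,-14,-37,4,0,70,-14,-37,4,0,70,-14,-37,4,0,70]

```text
t: 0.98
tool_pos: [0.2706, 0.4372, 0.1681]
orientation: [0.598, -3.084, 0.0]
force: [1.3, 0.4, 0.9]
opening: 0.0703
gripper_force: 0.0
```

Request:
play_rows:
  deltas: [-14,-37,4,0,70,-14,-37,4,0,70,-14,-37,4,0,70,-14,-37,4,0,70,-14,-37,4,0,70,11,-38,0,0,70,12,-38,0,0,70,12,-38,0,0,70,12,-38,0,0,70,12,-38,0,0,70]

```text
t: 1.82
tool_pos: [0.4196, 0.0932, 0.1484]
orientation: [0.597, -3.084, 0.0]
force: [1.0, -0.6, 0.5]
opening: 0.0699
gripper_force: 0.0
```

```bash
python3 go.py 433.4 -94.2 60 112.2
```

```text
t 1.82 pos [419.6  93.2 148.4] psi 111.9 tilt [ 0.  0. -1.] F [ 1.  -0.6  0.5] open 69.9 grip 0.0 q5 -106
to (np.float64(433.4), np.float64(-94.2), np.float64(60.0), np.float64(112.2)) turn -0.3 shift [  58.  -178.7   88.4]
```

Request:
play_rows:
  deltas: [10,-30,15,0,70,10,-30,15,0,70,10,-30,15,0,70,10,-30,15,0,70,9,-30,15,0,70,9,-29,13,0,70,0,0,0,0,70]

```text
t: 2.4
tool_pos: [0.4312, -0.0966, 0.0581]
orientation: [0.591, -3.082, 0.0]
force: [-0.9, 0.3, 0.8]
opening: 0.0702
gripper_force: 0.0
```

```bash
python3 go.py 433.4 -94.2 5 112.2
python3 - <<'E'
from plant import robot
import cv2
a=robot.read_camera('top')['pixels'][210:320,260:390];b=robot.read_camera('side')['pixels'][140:250,260:390]
import numpy as np
cv2.imwrite('pics/a.png',cv2.resize(np.hstack([a,b]),None,fx=3,fy=3))
E
```

```text
t 2.4 pos [431.2 -96.6  58.1] psi 111.7 tilt [ 0.003  0.001 -1.   ] F [-0.9  0.3  0.8] open 70.2 grip 0.0 q5 -131
to (np.float64(433.4), np.float64(-94.2), np.float64(5.0), np.float64(112.2)) turn -0.5 shift [-2.9  1.4 53.1]
```

View pics/a.png

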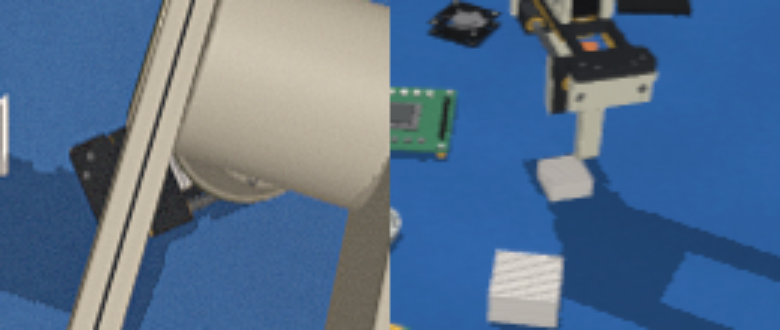

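The side view shows the open fingers lined up over the small sink. I'll go down and grip.

Request:
play_rows:
  deltas: [-3,1,12,0,70,0,0,12,0,70,0,0,12,0,70,0,0,10,0,70,0,0,6,0,70,0,0,1,0,70,0,0,0,0,30,0,0,0,0,30,0,0,0,0,30,0,0,0,0,30]
  newtons: 15

```text
t: 3.33
tool_pos: [0.436, -0.0909, 0.0083]
orientation: [-0.596, 3.083, -0.001]
force: [-0.2, -0.3, -0.2]
opening: 0.0479
gripper_force: 0.0
```

```bash
python3 go.py 433.4 -94.2 5 112.2 460 -50 120 82.2 591.6 162.4 120 82.2
python3 - <<'E'
from plant import robot
from h import *
c=robot.read_camera('side');m=notblue(c['pixels'])
cv2.imwrite('pics/b.png',cv2.resize(c['pixels'][140:250,260:390],None,fx=4,fy=4))
# cross-check of the boards' centres in the side view: green blobs
s=cv2.cvtColor(c['pixels'],cv2.COLOR_BGR2HSV); k=(s[...,1]<70).astype(np.uint8)*255
for n,u,r in(('main',(262,179),9),('gfx',(244,259),10)):
    p,w,sz,t,_=measure(c,k,u,r,.015);print(n,np.round(p,1),np.round(w,4),np.round(sz,1),round(t,1))
E
```

```text
t 3.33 pos [436.  -90.9   8.3] psi 111.9 tilt [-0.001 -0.001 -1.   ] F [-0.2 -0.3 -0.2] open 47.9 grip 0.0 q5 -130
to (np.float64(433.4), np.float64(-94.2), np.float64(5.0), np.float64(112.2)) turn -0.3 shift [ 3.6 -2.1  3.3]
to (np.float64(460.0), np.float64(-50.0), np.float64(120.0), np.float64(82.2)) turn 30.0 shift [ -20.4   47.4 -115. ]
to (np.float64(591.6), np.float64(162.4), np.float64(120.0), np.float64(82.2)) turn 0.0 shift [-101.6  228.3   -0. ]
main [262.  178.3] [ 0.6026 -0.1665] [45.4 48.3] 2.0
gfx [244.5 256.6] [0.5911 0.1661] [32.4 30.7] -8.3
```

Request:
play_rows:
  deltas: [2,-1,1,0,50,1.5,-1,2,0,50,0,0,0,0,50,0,0,0,0,30,0,0,0,0,30,0,0,0,0,30,0,0,0,0,30]
  newtons: 15

```text
t: 3.97
tool_pos: [0.4328, -0.0938, 0.0046]
orientation: [0.597, -3.084, -0.0]
force: [-0.4, -1.2, -0.1]
opening: 0.0398
gripper_force: 15.0
```

```bash
python3 go.py 460 -50 120 82.2 591.6 162.4 120 82.2
```

```text
t 3.97 pos [432.8 -93.8   4.6] psi 111.9 tilt [ 0.  0. -1.] F [-0.4 -1.2 -0.1] open 39.8 grip 15.0 q5 -131
to (np.float64(460.0), np.float64(-50.0), np.float64(120.0), np.float64(82.2)) turn 29.7 shift [ -21.    47.1 -115.4]
to (np.float64(591.6), np.float64(162.4), np.float64(120.0), np.float64(82.2)) turn 0.0 shift [-101.6  228.3   -0. ]
```

View pics/b.png

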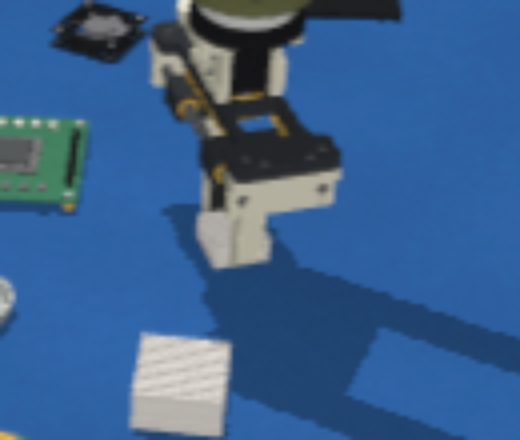

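Request:
play_rows:
  deltas: [0,0,-8,0,30,0,0,-20,0,30,0,0,-20,6,30,0,0,-20,6,30,0,0,-20,6,30,0,0,-17,6,30,0,0,-10,6,30,-7,16,0,0,30,-16,36,0,0,30,-16,36,0,0,30]

```text
t: 4.8
tool_pos: [0.4847, -0.0121, 0.121]
orientation: [0.227, 3.131, -0.0]
force: [0.2, 0.9, -0.3]
opening: 0.0399
gripper_force: 15.0
```

Request:
play_rows:
  deltas: [-16,36,0,0,30,-16,36,0,0,30,-16,36,0,0,30,-16,36,0,0,30,-12,28,0,0,30,-7,15,0,0,30,0,0,0,0,30,0,0,0,0,30]

```text
t: 5.47
tool_pos: [0.5923, 0.1618, 0.1197]
orientation: [-0.219, -3.133, 0.001]
force: [-0.3, -0.7, -0.2]
opening: 0.0398
gripper_force: 15.0
```

```bash
python3 go.py 591.6 162.9 20 82.2
```

```text
t 5.47 pos [592.3 161.8 119.7] psi 82.0 tilt [ 0. -0. -1.] F [-0.3 -0.7 -0.2] open 39.8 grip 15.0 q5 -71
to (np.float64(591.6), np.float64(162.9), np.float64(20.0), np.float64(82.2)) turn -0.2 shift [ 0.9  1.  99.7]
```

Request:
play_rows:
  deltas: [1,1,20,0,30,0,0,25,0,30,0,0,20,0,30,0,0,14,0,30,0,0,9,0,30,0,0,4,0,30,0,0,2,0,30,0,0,0,0,30,0,0,0,0,30]

```text
t: 6.22
tool_pos: [0.5925, 0.1623, 0.027]
orientation: [0.222, 3.132, 0.001]
force: [0.5, 1.5, -0.3]
opening: 0.0397
gripper_force: 15.0
```

Request:
play_rows:
  deltas: [0,0,1,0,30,0,0,1,0,30,0,0,1,0,30,0,0,1,0,30,0,0,0,0,30,0,0,0,0,30]

```text
t: 6.72
tool_pos: [0.5915, 0.1623, 0.0215]
orientation: [-0.222, -3.134, 0.0]
force: [-0.2, -0.4, -0.0]
opening: 0.0399
gripper_force: 15.0
```

```bash
python3 go.py 591.6 162.9 20.6 82.2
```

```text
t 6.72 pos [591.5 162.3  21.5] psi 81.9 tilt [ 0. -0. -1.] F [-0.2 -0.4 -0. ] open 39.9 grip 15.0 q5 -71
to (np.float64(591.6), np.float64(162.9), np.float64(20.6), np.float64(82.2)) turn -0.3 shift [-0.1  0.6  0.9]
```

Request:
play_rows:
  deltas: [0,0,1,0,30,0,0,0,0,30,0,0,0,0,50,0,0,0,0,60,0,0,0,0,60,0,0,-10,0,60,0,0,-30,0,60,0,0,-40,0,60,0,0,-25,0,60,0,0,0,0,60]

```text
t: 7.55
tool_pos: [0.596, 0.1632, 0.1345]
orientation: [0.221, 3.122, 0.005]
force: [1.0, 0.3, 0.6]
opening: 0.06
gripper_force: 0.0
```

```bash
python3 go.py 448.3 325.5 60 113.1 448.3 325.5 3 113.1
```

```text
t 7.55 pos [596.  163.2 134.5] psi 81.9 tilt [-0.011  0.004 -1.   ] F [1.  0.3 0.6] open 60.0 grip 0.0 q5 -71
to (np.float64(448.3), np.float64(325.5), np.float64(60.0), np.float64(113.1)) turn -31.2 shift [ 72.2 207.3  74.5]
to (np.float64(448.3), np.float64(325.5), np.float64(3.0), np.float64(113.1)) turn 0.0 shift [-0.  0. 57.]
```

Request:
play_rows:
  deltas: [0,0,0,-6.2,65,0,0,0,-6.2,65,0,0,0,-6.2,65,0,0,0,-6.2,65,0,0,0,-6.2,65,7,20,5,0,65,11,35,10,0,65,12,36,12,0,65,12,36,12,0,65,11,35,12,0,65]

```text
t: 8.38
tool_pos: [0.4785, 0.2919, 0.0746]
orientation: [-0.622, 3.079, 0.0]
force: [0.3, -0.1, -0.6]
opening: 0.0651
gripper_force: 0.0
```

Request:
play_rows:
  deltas: [9,27,9,0,65,6,17,5,0,65,0,0,0,0,65,0,0,0,0,65,0,0,0,0,65]

```text
t: 8.8
tool_pos: [0.4496, 0.3254, 0.0613]
orientation: [-0.624, 3.078, -0.0]
force: [0.4, 0.5, 0.8]
opening: 0.065
gripper_force: 0.0
```

```bash
python3 go.py 448.3 325.5 3 113.1
python3 - <<'E'
from plant import robot
from h import *
c=robot.read_camera('top');m=notblue(c['pixels'])
cv2.imwrite('pics/c.png',cv2.resize(np.hstack([c['pixels'][140:320,70:290],robot.read_camera('side')['pixels'][210:390,200:380]]),None,fx=2,fy=2))
E
```

```text
t 8.8 pos [449.6 325.4  61.3] psi 112.9 tilt [-0.001 -0.    -1.   ] F [0.4 0.5 0.8] open 65.0 grip 0.0 q5 -82
to (np.float64(448.3), np.float64(325.5), np.float64(3.0), np.float64(113.1)) turn -0.2 shift [ 1.1  0.6 58.3]
```

View pics/c.png

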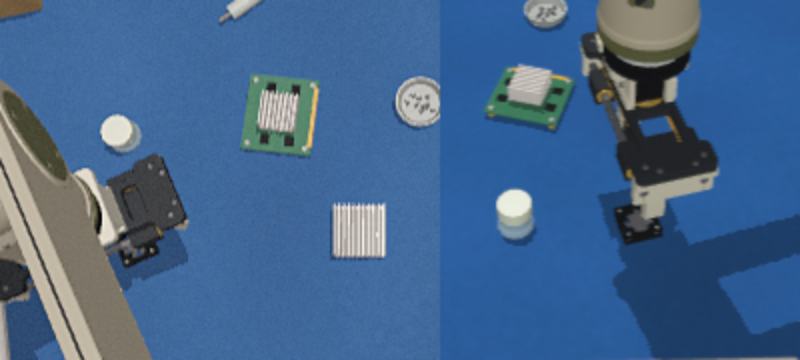

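The small sink sits square and centred on the graphics chip, at about (278,112) in this picture. The gripper is over the small fan, clear of the jar.

Request:
play_rows:
  deltas: [1,0.5,15,0,65,0,0,18,0,65,0,0,14,0,65,0,0,8,0,65,0,0,3,0,65,0,0,0,0,50,0,0,0,0,30,0,0,0,0,30,0,0,0,0,30,0,0,0,0,30]
  newtons: 10

```text
t: 9.73
tool_pos: [0.4484, 0.3261, 0.0036]
orientation: [-0.623, 3.078, 0.001]
force: [1.3, -0.4, 3.2]
opening: 0.04
gripper_force: 10.0
```

Request:
play_rows:
  deltas: [0,0,0,0,30,0,0,0,0,30]

```text
t: 9.9
tool_pos: [0.4484, 0.3261, 0.0036]
orientation: [-0.623, 3.078, 0.001]
force: [-0.2, -1.1, 5.4]
opening: 0.0399
gripper_force: 10.0
```

```bash
python3 go.py 448.3 325.5 100 82.2 591.6 162.9 100 82.2; python3 m.py | grep -E 'gfx|ls|main'
```

```text
t 9.9 pos [448.4 326.1   3.6] psi 112.9 tilt [-0.002  0.    -1.   ] F [-0.2 -1.1  5.4] open 39.9 grip 10.0 q5 -82
to (np.float64(448.3), np.float64(325.5), np.float64(100.0), np.float64(82.2)) turn 30.7 shift [  0.   -0.6 -96.4]
to (np.float64(591.6), np.float64(162.9), np.float64(100.0), np.float64(82.2)) turn 0.0 shift [-164.  -141.6   -0. ]
main [356.  187.9] [ 0.6043 -0.1727] [113.2 110.9] 2.5
gfx [209.8 197. ] [0.5915 0.1624] [81.4 89.7] -7.6
ls [249.  254.5] [0.4568 0.0745] [58.2 60.6] -1.1Traceback (most recent call last):
  File "m.py", line 6, in <module>
    p,g,s,t,k=measure(c,m,u,r,h); print(n,np.round(p,1),np.round(g,4),np.round(s,1),round(t,1))
              ~~~~~~~^^^^^^^^^^^
  File "h.py", line 15, in measure
    k=blob(m,u,rad); M=cv2.moments(k); p=[M['m10']/M['m00'],M['m01']/M['m00']]
  File "h.py", line 13, in blob
    return cv2.convexHull(max(cs,key=cv2.contourArea))
                          ~~~^^^^^^^^^^^^^^^^^^^^^^^^
ValueError: max() iterable argument is empty
```

Request:
play_rows:
  deltas: [0,0,-5,0,30,0,0,-15,0,30,0,0,-20,6.1,30,0,0,-20,6.1,30,0,0,-16,6.1,30,0,0,-14,6.1,30,0,0,-6,6.1,30,-15,-13,0,0,30,-30,-26,0,0,30,-30,-26,0,0,30]

```text
t: 10.78
tool_pos: [0.5134, 0.2515, 0.0991]
orientation: [0.203, 3.135, 0.001]
force: [0.4, -0.0, -1.3]
opening: 0.0404
gripper_force: 10.0
```

Request:
play_rows:
  deltas: [-30,-26,0,0,30,-30,-26,0,0,30,-19,-16,0,0,30,-10,-9,0,0,30,0,0,0,0,30,0,0,0,0,30,0,0,0,0,30]

```text
t: 11.37
tool_pos: [0.5904, 0.1644, 0.0983]
orientation: [-0.207, -3.134, -0.001]
force: [-0.1, 0.7, -0.2]
opening: 0.04
gripper_force: 10.0
```

```bash
python3 go.py 591.6 162.6 39.6 82.2
```

```text
t 11.37 pos [590.4 164.4  98.3] psi 82.4 tilt [ 0.001  0.    -1.   ] F [-0.1  0.7 -0.2] open 40.0 grip 10.0 q5 -72
to (np.float64(591.6), np.float64(162.6), np.float64(39.6), np.float64(82.2)) turn 0.2 shift [-1.5 -1.6 58.7]
```

Request:
play_rows:
  deltas: [-1.5,-1.5,12,0,30,0,0,18,0,30,0,0,13,0,30,0,0,7,0,30,0,0,3,0,30,0,0,1,0,30,0,0,1,0,30,0,0,1,0,30,0,0,0,0,30,0,0,0,0,30]

```text
t: 12.2
tool_pos: [0.5932, 0.1616, 0.0433]
orientation: [0.208, 3.134, 0.0]
force: [-0.0, 0.1, 0.1]
opening: 0.0397
gripper_force: 10.0
```

```bash
python3 go.py 591.6 162.6 39.6 82.2
```

```text
t 12.2 pos [593.2 161.6  43.3] psi 82.4 tilt [-0.001  0.    -1.   ] F [-0.   0.1  0.1] open 39.7 grip 10.0 q5 -72
to (np.float64(591.6), np.float64(162.6), np.float64(39.6), np.float64(82.2)) turn 0.2 shift [1.7 0.8 3.7]
```

Request:
play_rows:
  deltas: [1,0.5,1,0,30,0,0,1,0,30,0,0,1,0,30,0,0,0,0,30,0,0,0,0,30,0,0,0,0,30]

```text
t: 12.7
tool_pos: [0.5918, 0.1622, 0.0397]
orientation: [0.208, 3.135, 0.0]
force: [0.0, 0.6, -0.0]
opening: 0.0398
gripper_force: 10.0
```

```bash
python3 go.py 591.6 162.6 39.6 82.2
```

```text
t 12.7 pos [591.8 162.2  39.7] psi 82.4 tilt [-0.  0. -1.] F [ 0.   0.6 -0. ] open 39.8 grip 10.0 q5 -72
to (np.float64(591.6), np.float64(162.6), np.float64(39.6), np.float64(82.2)) turn 0.2 shift [0.3 0.4 0.1]
```

Request:
play_rows:
  deltas: [0,0,0.5,0,30,0,0,0,0,30,0,0,0,0,50,0,0,0,0,60,0,0,0,0,60,0,0,-10,0,60,0,0,-30,0,65,0,0,-30,-6,65,0,0,-10,0,65,0,0,0,0,65]

```text
t: 13.53
tool_pos: [0.5947, 0.1627, 0.1241]
orientation: [0.045, 3.134, 0.002]
force: [-0.2, -0.5, -0.0]
opening: 0.065
gripper_force: 0.0
```

```bash
python3 go.py 431.7 -324.1 60 88.5
```

```text
t 13.53 pos [594.7 162.7 124.1] psi 88.3 tilt [-0.007  0.002 -1.   ] F [-0.2 -0.5 -0. ] open 65.0 grip 0.0 q5 -78
to (np.float64(431.7), np.float64(-324.1), np.float64(60.0), np.float64(88.5)) turn -0.2 shift [ 150.2 -490.9   64.1]
```

Request:
play_rows:
  deltas: [6,-20,0,0,65,11,-36,0,0,65,12,-39,2,0,65,12,-39,4,0,65,12,-39,5,0,65,12,-39,5,0,65,12,-39,5,0,65,12,-39,5,0,65,12,-39,5,0,65,12,-39,5,0,65]

```text
t: 14.37
tool_pos: [0.4667, -0.2037, 0.0816]
orientation: [-0.047, -3.14, -0.001]
force: [0.3, -1.5, -0.1]
opening: 0.0647
gripper_force: 0.0
```

Request:
play_rows:
  deltas: [12,-39,7,0,65,12,-39,7,0,65,10,-34,6,0,65,6,-21,4,0,65,3,-10,0,0,65,0,0,0,0,65,0,0,0,0,65,0,0,0,0,65]

```text
t: 15.03
tool_pos: [0.4219, -0.3428, 0.0589]
orientation: [-0.044, -3.141, -0.001]
force: [-0.6, -1.0, 0.1]
opening: 0.0649
gripper_force: 0.0
```

```bash
python3 go.py 431.7 -324.1 3 88.5
python3 - <<'E'
from plant import robot
from h import *
c=robot.read_camera('top');c2=robot.read_camera('side')
cv2.imwrite('pics/d.png',cv2.resize(np.hstack([c['pixels'][150:250,150:290],c2['pixels'][110:210,250:390],c2['pixels'][210:310,190:290]]),None,fx=2,fy=2))
E
```

```text
t 15.03 pos [ 421.9 -342.8   58.9] psi 88.4 tilt [ 0.     0.001 -1.   ] F [-0.6 -1.   0.1] open 64.9 grip 0.0 q5 -133
to (np.float64(431.7), np.float64(-324.1), np.float64(3.0), np.float64(88.5)) turn -0.1 shift [-9.3 19.  55.9]
```

View pics/d.png

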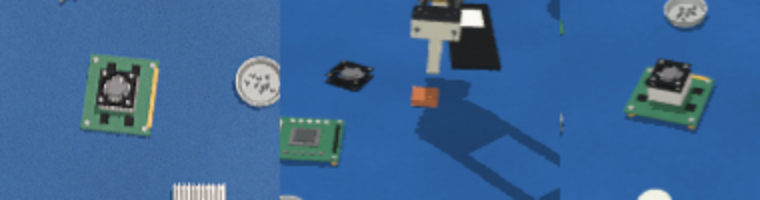

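The small fan sits squarely on the small sink. I overshot the copper block by about 20 mm, so I'll correct that and go down.

Request:
play_rows:
  deltas: [-4,8,0,0,65,-5,11,4,0,65,0,0,16,0,65,0,0,18,0,65,0,0,11,0,65,0,0,5,0,65,0,0,2,0,65,0,0,0,0,65,0,0,0,0,65]

```text
t: 15.88
tool_pos: [0.4315, -0.3258, 0.0039]
orientation: [0.044, 3.141, -0.001]
force: [0.7, -0.8, -0.2]
opening: 0.0649
gripper_force: 0.0
```

```bash
python3 go.py 431.7 -324.1 3 88.5
```

```text
t 15.88 pos [ 431.5 -325.8    3.9] psi 88.4 tilt [-0.001 -0.001 -1.   ] F [ 0.7 -0.8 -0.2] open 64.9 grip 0.0 q5 -131
to (np.float64(431.7), np.float64(-324.1), np.float64(3.0), np.float64(88.5)) turn -0.1 shift [-0.1  1.7  0.9]
```

Request:
play_rows:
  deltas: [0,1.5,0.5,0,65,0,0,0,0,50,0,0,0,0,30,0,0,0,0,30,0,0,0,0,30,0,0,0,0,30,0,0,0,0,30]
  newtons: 25

```text
t: 16.47
tool_pos: [0.4312, -0.3241, 0.0029]
orientation: [0.044, 3.141, -0.0]
force: [-0.2, -0.1, 2.7]
opening: 0.0417
gripper_force: 24.8
```

```bash
python3 go.py 431.7 -324.1 100 92.6 603.2 -172 100 92.6
```

```text
t 16.47 pos [ 431.2 -324.1    2.9] psi 88.4 tilt [-0. -0. -1.] F [-0.2 -0.1  2.7] open 41.7 grip 24.8 q5 -131
to (np.float64(431.7), np.float64(-324.1), np.float64(100.0), np.float64(92.6)) turn -4.2 shift [ -0.5  -0.1 -97.1]
to (np.float64(603.2), np.float64(-172.0), np.float64(100.0), np.float64(92.6)) turn 0.0 shift [-178.2  144.2   -0. ]
```

Request:
play_rows:
  deltas: [0,0,-5,0,30,0,0,-20,0,30,0,0,-25,-4.2,30,0,0,-20,0,30,-10,8,-15,0,30,-22,18,-8,0,30,-29,23,-4,0,30,-29,24,0,0,30,-29,24,0,0,30,-29,23,0,0,30]

```text
t: 17.3
tool_pos: [0.5744, -0.196, 0.0998]
orientation: [0.07, -3.141, 0.0]
force: [1.0, -0.9, -2.0]
opening: 0.0421
gripper_force: 24.8
```

Request:
play_rows:
  deltas: [-18,15,0,0,30,-9,7,0,0,30,-3,2,0,0,30,0,0,0,0,30,0,0,0,0,30,0,0,0,0,30]

```text
t: 17.8
tool_pos: [0.6013, -0.1734, 0.0995]
orientation: [0.069, -3.14, 0.0]
force: [-0.2, 0.1, -2.2]
opening: 0.0415
gripper_force: 24.8
```

```bash
python3 go.py 603.2 -172 18.9 92.6
```

```text
t 17.8 pos [ 601.3 -173.4   99.5] psi 92.5 tilt [ 0.001 -0.    -1.   ] F [-0.2  0.1 -2.2] open 41.5 grip 24.8 q5 -113
to (np.float64(603.2), np.float64(-172.0), np.float64(18.9), np.float64(92.6)) turn -0.1 shift [-1.9  1.3 80.6]
```

Request:
play_rows:
  deltas: [-1.5,1,12,0,30,0,0,22,0,30,0,0,18,0,30,0,0,12,0,30,0,0,7,0,30,0,0,3,0,30,0,0,2,0,30,0,0,0,0,30,0,0,0,0,30,0,0,0,0,30]

```text
t: 18.63
tool_pos: [0.6047, -0.1713, 0.0248]
orientation: [-0.071, 3.139, -0.001]
force: [0.3, 0.7, -2.3]
opening: 0.0416
gripper_force: 24.8
```

```bash
python3 go.py 603.2 -172 18.9 92.6
```

```text
t 18.63 pos [ 604.7 -171.3   24.8] psi 92.6 tilt [-0.002 -0.001 -1.   ] F [ 0.3  0.7 -2.3] open 41.6 grip 24.8 q5 -113
to (np.float64(603.2), np.float64(-172.0), np.float64(18.9), np.float64(92.6)) turn -0.0 shift [ 1.5 -0.6  5.9]
```

Request:
play_rows:
  deltas: [0.5,-0.3,2,0,30,0,0,1,0,30,0,0,1,0,30,0,0,0.5,0,30,0,0,0,0,30,0,0,0,0,30,0,0,0,0,30]

```text
t: 19.22
tool_pos: [0.6034, -0.1714, 0.0191]
orientation: [-0.071, 3.141, 0.0]
force: [-0.2, -0.2, -1.5]
opening: 0.0419
gripper_force: 24.8
```

```bash
python3 go.py 603.2 -172 18.9 92.6
```

```text
t 19.22 pos [ 603.4 -171.4   19.1] psi 92.6 tilt [-0.  0. -1.] F [-0.2 -0.2 -1.5] open 41.9 grip 24.8 q5 -113
to (np.float64(603.2), np.float64(-172.0), np.float64(18.9), np.float64(92.6)) turn -0.0 shift [ 0.2 -0.6  0.2]
```

Request:
play_rows:
  deltas: [0,0,0.5,0,30,0,0,0,0,30,0,0,0,0,50,0,0,0,0,65,0,0,0,0,65,0,0,-10,0,75,0,0,-30,0,75,0,0,-35,3.7,75,0,0,-15,0,75,0,0,0,0,75]

```text
t: 20.05
tool_pos: [0.6069, -0.1727, 0.1155]
orientation: [0.031, 3.132, -0.005]
force: [0.4, -0.5, 0.9]
opening: 0.0748
gripper_force: 0.0
```

```bash
python3 go.py 456.8 74.5 60 88.9
```

```text
t 20.05 pos [ 606.9 -172.7  115.5] psi 88.9 tilt [-0.009 -0.003 -1.   ] F [ 0.4 -0.5  0.9] open 74.8 grip 0.0 q5 -109
to (np.float64(456.8), np.float64(74.5), np.float64(60.0), np.float64(88.9)) turn -0.0 shift [154.8 244.2  55.5]
```

Request:
play_rows:
  deltas: [10,16,0,0,75,20,32,4,0,75,20,32,7,0,75,20,32,7,0,75,20,32,7,0,75,20,32,7,0,75,20,32,7,0,75,14,23,6,0,75,7,12,4,0,75,0,0,0,0,75]

```text
t: 20.88
tool_pos: [0.4543, 0.0767, 0.0581]
orientation: [-0.026, -3.138, -0.001]
force: [-0.0, 0.2, 0.1]
opening: 0.0747
gripper_force: 0.0
```

Request:
play_rows:
  deltas: [0,0,0,0,75,0,0,0,0,75,0,0,0,0,75]

```text
t: 21.13
tool_pos: [0.4579, 0.0737, 0.0601]
orientation: [0.032, 3.141, -0.0]
force: [0.1, -0.4, 0.5]
opening: 0.0753
gripper_force: 0.0
```

```bash
python3 go.py 456.8 74.5 6 88.9
python3 - <<'E'
from plant import robot
from h import *
c=robot.read_camera('side')
cv2.imwrite('pics/e.png',cv2.resize(np.hstack([c['pixels'][150:290,240:370],robot.read_camera('top')['pixels'][140:280,200:400]]),None,fx=2,fy=2))
E
```

```text
t 21.13 pos [457.9  73.7  60.1] psi 88.8 tilt [-0.001 -0.    -1.   ] F [ 0.1 -0.4  0.5] open 75.3 grip 0.0 q5 -86
to (np.float64(456.8), np.float64(74.5), np.float64(6.0), np.float64(88.9)) turn -0.1 shift [ 1.2  0.8 54.1]
```

View pics/e.png

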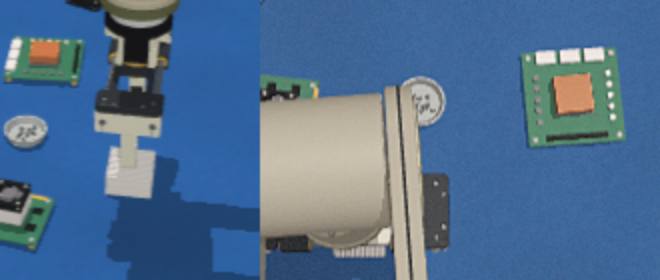

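The copper block lies centred on the processor, at about (574,95) in this picture, and the gripper is over the large sink.

Request:
play_rows:
  deltas: [1,0.8,12,0,75,0,0,17,0,75,0,0,13,0,75,0,0,8,0,75,0,0,4,0,75,0,0,0,0,75,0,0,0,0,60,0,0,0,0,45,0,0,0,0,45,0,0,0,0,45]
  newtons: 20

```text
t: 22.07
tool_pos: [0.4569, 0.0752, 0.0065]
orientation: [0.03, 3.14, -0.0]
force: [-0.6, -1.4, 2.6]
opening: 0.0555
gripper_force: 20.0
```

Request:
play_rows:
  deltas: [0,0,0,0,45,0,0,0,0,45]

```text
t: 22.23
tool_pos: [0.4569, 0.0752, 0.0065]
orientation: [0.03, 3.14, -0.0]
force: [-0.7, -2.2, 5.6]
opening: 0.0557
gripper_force: 20.0
```

```bash
python3 go.py 456.8 74.5 120 92.6 603.2 -172 120 92.6
```

```text
t 22.23 pos [456.9  75.2   6.5] psi 88.9 tilt [-0.002 -0.    -1.   ] F [-0.7 -2.2  5.6] open 55.7 grip 20.0 q5 -86
to (np.float64(456.8), np.float64(74.5), np.float64(120.0), np.float64(92.6)) turn -3.7 shift [ 1.000e-01 -7.000e-01 -1.135e+02]
to (np.float64(603.2), np.float64(-172.0), np.float64(120.0), np.float64(92.6)) turn 0.0 shift [-135.1 -252.9   -0. ]
```

Request:
play_rows:
  deltas: [0,0,-5,0,45,0,0,-20,0,45,0,0,-30,-3.7,45,0,0,-30,0,45,-9,-17,-18,0,45,-18,-33,-8,0,45,-18,-34,-3,0,45,-18,-34,0,0,45,-18,-34,0,0,45,-18,-34,0,0,45]

```text
t: 23.07
tool_pos: [0.5639, -0.1075, 0.1197]
orientation: [0.071, -3.141, -0.001]
force: [0.8, 0.2, -0.7]
opening: 0.0558
gripper_force: 20.0
```

Request:
play_rows:
  deltas: [-17,-32,0,0,45,-12,-22,0,0,45,-7,-13,0,0,45,0,0,0,0,45,0,0,0,0,45,0,0,0,0,45,0,0,0,0,45]

```text
t: 23.65
tool_pos: [0.6018, -0.1701, 0.1194]
orientation: [0.073, -3.14, -0.001]
force: [0.5, 0.3, -1.7]
opening: 0.056
gripper_force: 20.0
```

```bash
python3 go.py 603.2 -172 34.5 92.6
```

```text
t 23.65 pos [ 601.8 -170.1  119.4] psi 92.6 tilt [ 0.001  0.001 -1.   ] F [ 0.5  0.3 -1.7] open 56.0 grip 20.0 q5 -113
to (np.float64(603.2), np.float64(-172.0), np.float64(34.5), np.float64(92.6)) turn 0.0 shift [-1.3 -2.  84.9]
```

Request:
play_rows:
  deltas: [-1,-1.5,12,0,45,0,0,22,0,45,0,0,20,0,45,0,0,13,0,45,0,0,7,0,45,0,0,4,0,45,0,0,2,0,45,0,0,0,0,45,0,0,0,0,45,0,0,0,0,45]

```text
t: 24.48
tool_pos: [0.6043, -0.1731, 0.0409]
orientation: [-0.071, 3.139, -0.001]
force: [0.4, -0.2, -1.1]
opening: 0.0562
gripper_force: 20.0
```

```bash
python3 go.py 603.2 -172 34.5 92.6
```

```text
t 24.48 pos [ 604.3 -173.1   40.9] psi 92.6 tilt [-0.002 -0.001 -1.   ] F [ 0.4 -0.2 -1.1] open 56.2 grip 20.0 q5 -113
to (np.float64(603.2), np.float64(-172.0), np.float64(34.5), np.float64(92.6)) turn -0.0 shift [1.1 1.1 6.4]
```

Request:
play_rows:
  deltas: [0.5,0.8,2,0,45,0,0,1,0,45,0,0,1,0,45,0,0,1,0,45,0,0,0,0,45,0,0,0,0,45,0,0,0,0,45]

```text
t: 25.07
tool_pos: [0.6029, -0.172, 0.0346]
orientation: [0.071, -3.141, -0.0]
force: [0.1, -0.0, -1.3]
opening: 0.0559
gripper_force: 20.0
```

```bash
python3 go.py 603.2 -172 34.5 92.6
```

```text
t 25.07 pos [ 602.9 -172.    34.6] psi 92.6 tilt [ 0.  0. -1.] F [ 0.1 -0.  -1.3] open 55.9 grip 20.0 q5 -113
to (np.float64(603.2), np.float64(-172.0), np.float64(34.5), np.float64(92.6)) turn -0.0 shift [-0.3 -0.   0.1]
```

Request:
play_rows:
  deltas: [0,0,0.5,0,45,0,0,0,0,45,0,0,0,0,65,0,0,0,0,75,0,0,0,0,80,0,0,-10,0,85,0,0,-25,0,85,0,0,-30,6.2,85,0,0,-10,6.3,85,0,0,0,6.3,85]

```text
t: 25.9
tool_pos: [0.6058, -0.173, 0.1148]
orientation: [0.45, 3.101, -0.003]
force: [-0.4, -0.0, 0.2]
opening: 0.0848
gripper_force: 0.0
```

Request:
play_rows:
  deltas: [0,0,0,6.2,85,0,0,0,0,85]

```text
t: 26.07
tool_pos: [0.6034, -0.1722, 0.1105]
orientation: [0.618, 3.079, -0.0]
force: [0.6, -0.3, 0.0]
opening: 0.085
gripper_force: 0.0
```

```bash
python3 go.py 560.9 -372.8 60 67.6
```

```text
t 26.07 pos [ 603.4 -172.2  110.5] psi 67.3 tilt [-0.002  0.    -1.   ] F [ 0.6 -0.3  0. ] open 85.0 grip 0.0 q5 -88
to (np.float64(560.9), np.float64(-372.8), np.float64(60.0), np.float64(67.6)) turn -0.3 shift [ -37.2 -201.7   50.5]
```

Request:
play_rows:
  deltas: [-3,-17,0,0,85,-6,-34,4,0,85,-7,-37,9,0,85,-7,-37,12,0,85,-7,-36,12,0,85,-4,-24,9,0,85,-3,-16,4,0,85,0,0,0,0,85,0,0,0,0,85,0,0,0,0,85]

```text
t: 26.9
tool_pos: [0.5612, -0.3709, 0.0597]
orientation: [0.608, 3.082, 0.001]
force: [-0.3, 0.0, 0.2]
opening: 0.0847
gripper_force: 0.0
```

```bash
python3 go.py 560.9 -372.8 4 67.6
python3 - <<'E'
from plant import robot
from h import *
c=robot.read_camera('side')
cv2.imwrite('pics/f.png',cv2.resize(np.hstack([c['pixels'][90:230,220:360],robot.read_camera('top')['pixels'][140:280,320:500]]),None,fx=2,fy=2))
E
```

```text
t 26.9 pos [ 561.2 -370.9   59.7] psi 67.7 tilt [-0.  0. -1.] F [-0.3  0.   0.2] open 84.7 grip 0.0 q5 -106
to (np.float64(560.9), np.float64(-372.8), np.float64(4.0), np.float64(67.6)) turn 0.1 shift [-0.4 -1.8 55.7]
```

View pics/f.png

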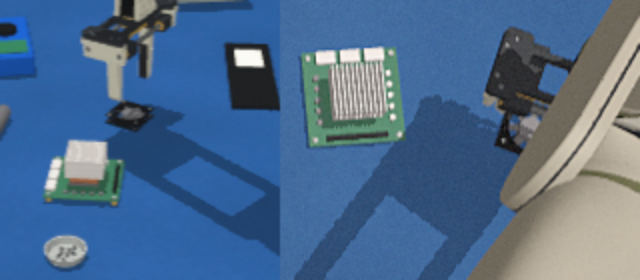

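The large sink is seated on the block, and its shift to the right in the top view matches the parallax. I'll grip the large fan.

Request:
play_rows:
  deltas: [-0.4,-1.5,12,0,85,0,0,18,0,85,0,0,14,0,85,0,0,8,0,85,0,0,3.5,0,85,0,0,0,0,85,0,0,0,0,70,0,0,0,0,50,0,0,0,0,50,0,0,0,0,50]
  newtons: 12

```text
t: 27.83
tool_pos: [0.5609, -0.3739, 0.0046]
orientation: [0.61, 3.08, -0.001]
force: [-0.3, 1.1, 0.8]
opening: 0.0632
gripper_force: 0.3
```

Request:
play_rows:
  deltas: [0,0,0,0,50,0,0,0,0,50]

```text
t: 28.0
tool_pos: [0.5608, -0.3738, 0.0045]
orientation: [0.61, 3.08, -0.001]
force: [0.2, 1.2, 2.9]
opening: 0.0601
gripper_force: 12.0
```

```bash
python3 go.py 560.9 -372.8 130 92.6 603.2 -172 130 92.6
```

```text
t 28.0 pos [ 560.8 -373.8    4.5] psi 67.6 tilt [-0.001 -0.    -1.   ] F [0.2 1.2 2.9] open 60.1 grip 12.0 q5 -106
to (np.float64(560.9), np.float64(-372.8), np.float64(130.0), np.float64(92.6)) turn -25.0 shift [-1.000e-01  1.000e+00 -1.255e+02]
to (np.float64(603.2), np.float64(-172.0), np.float64(130.0), np.float64(92.6)) turn 0.0 shift [-51.4 198.7  -0. ]
```

Request:
play_rows:
  deltas: [0,0,-5,0,50,0,0,-20,0,50,0,0,-30,-5,50,0,0,-30,-5,50,0,0,-25,-5,50,0,0,-10,-5,50,0,0,-5,-5,50,-4,17,0,0,50,-9,34,0,0,50,-9,35,0,0,50]

```text
t: 28.83
tool_pos: [0.5779, -0.286, 0.1284]
orientation: [0.064, -3.141, -0.0]
force: [0.5, 1.5, -0.3]
opening: 0.0601
gripper_force: 12.0
```

Request:
play_rows:
  deltas: [-9,35,0,0,50,-9,35,0,0,50,-7,26,0,0,50,-4,17,0,0,50,0,0,0,0,50,0,0,0,0,50,0,0,0,0,50,0,0,0,0,50]

```text
t: 29.5
tool_pos: [0.6019, -0.1733, 0.1284]
orientation: [0.069, -3.14, 0.0]
force: [-0.0, -0.2, -0.4]
opening: 0.0596
gripper_force: 12.0
```

```bash
python3 go.py 603.2 -172 62.5 92.6
```

```text
t 29.5 pos [ 601.9 -173.3  128.4] psi 92.5 tilt [ 0. -0. -1.] F [-0.  -0.2 -0.4] open 59.6 grip 12.0 q5 -113
to (np.float64(603.2), np.float64(-172.0), np.float64(62.5), np.float64(92.6)) turn -0.1 shift [-1.4  1.2 65.9]
```

Request:
play_rows:
  deltas: [-1,1,12,0,50,0,0,18,0,50,0,0,14,0,50,0,0,9,0,50,0,0,5,0,50,0,0,2,0,50,0,0,0,0,50,0,0,0,0,50,0,0,0,0,50]

```text
t: 30.25
tool_pos: [0.6039, -0.1715, 0.0697]
orientation: [-0.071, 3.139, -0.001]
force: [-0.1, -0.3, -1.0]
opening: 0.0595
gripper_force: 12.0
```

```bash
python3 go.py 603.2 -172 62.5 92.6
```

```text
t 30.25 pos [ 603.9 -171.5   69.7] psi 92.6 tilt [-0.001 -0.001 -1.   ] F [-0.1 -0.3 -1. ] open 59.5 grip 12.0 q5 -113
to (np.float64(603.2), np.float64(-172.0), np.float64(62.5), np.float64(92.6)) turn -0.0 shift [ 0.7 -0.4  7.2]
```

Request:
play_rows:
  deltas: [0,-0.3,2,0,50,0,0,1.5,0,50,0,0,1,0,50,0,0,1,0,50,0,0,0.5,0,50,0,0,0,0,50,0,0,0,0,50,0,0,0,0,50]

```text
t: 30.92
tool_pos: [0.6032, -0.1716, 0.0626]
orientation: [-0.071, 3.141, -0.0]
force: [0.5, 0.2, 0.3]
opening: 0.0596
gripper_force: 12.0
```

```bash
python3 go.py 603.2 -172 62.5 92.6
```

```text
t 30.92 pos [ 603.2 -171.6   62.6] psi 92.6 tilt [-0. -0. -1.] F [0.5 0.2 0.3] open 59.6 grip 12.0 q5 -113
to (np.float64(603.2), np.float64(-172.0), np.float64(62.5), np.float64(92.6)) turn -0.0 shift [ 0.1 -0.4  0.1]
```

Request:
play_rows:
  deltas: [0,0,0.5,0,50,0,0,0,0,50,0,0,0,0,70,0,0,0,0,80,0,0,0,0,85,0,0,-8,0,85,0,0,-20,0,85,0,0,-30,0,85,0,0,-30,0,85,15,0,-10,0,85]

```text
t: 31.75
tool_pos: [0.5918, -0.173, 0.1664]
orientation: [-0.072, 3.133, -0.004]
force: [1.8, -0.0, 1.3]
opening: 0.0848
gripper_force: 0.0
```

Request:
play_rows:
  deltas: [20,-10,0,0,85,30,-20,0,0,85,30,-20,0,0,85,30,-20,0,0,85,30,-20,0,0,85,20,-20,0,0,85,10,-10,0,0,85,0,0,0,0,85,0,0,0,0,85]

```text
t: 32.5
tool_pos: [0.4237, -0.3004, 0.1608]
orientation: [-0.068, 3.14, -0.001]
force: [1.1, -0.0, -0.8]
opening: 0.0848
gripper_force: 0.0
```

```bash
python3 go.py
python3 - <<'E'
from plant import robot
from h import *
a=robot.read_camera('side')['pixels'];c=robot.read_camera('top');b=c['pixels']
cv2.imwrite('pics/g.png',np.hstack([cv2.resize(a[140:300,190:320],None,fx=3,fy=3),cv2.resize(b[140:300,280:400],None,fx=3,fy=3)]))
m=notblue(b)
for n,u,r,h in(('jar',(130,207),18,.018),('dish',(280,191),20,.007)): print(n,np.round(measure(c,m,u,r,h)[1],4))
E
```

```text
t 32.5 pos [ 423.7 -300.4  160.8] psi 92.5 tilt [-0.001 -0.    -1.   ] F [ 1.1 -0.  -0.8] open 84.8 grip 0.0 q5 -133
jar [0.5725 0.3416]
dish [0.6036 0.0023]
```

View pics/g.png

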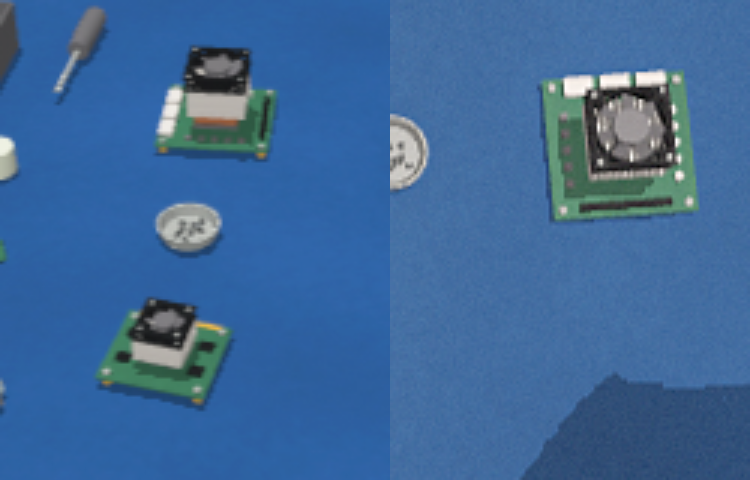

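Both stacks stand flat and square, and the jar and dish haven't moved. Handing in.

```bash
python3 -c "
from plant import robot
print(robot.close_job())"
```

```text
the job is handed in; nothing more can be done
None
```

Both coolers are built and the job is handed in at about 32.5 s; no verdict came back. In the last pictures both stacks stand flat and square, and the jar and screw dish measured exactly where they started.

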